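# Lay a standing seal mount down on the friction easel

## Task

The white seal mount must lie on its back, seal up, on the lay-down easel. Slide the standing mount gently up against the easel's low sill, push it near its top so that it tips back over the sill and leans on the raised board, then keep pushing to lay mount and board down together until the board is fully flat, and bed it there with a steady press of about 15 N for half a second. Then let go; never press the mount harder than 25 N, never let it drop or be knocked over, and leave the other things alone.

Things in the scene. Friction and masses are not known exactly. Their poses are not given: they have to be found in the camera images.
- seal_block: the seal mount: upright white resin block, 46 mm thick (its x), 70 wide (y), 100 tall (z), about 0.6 kg, round pale bronze seal on its front (-x) face, slippery black foot plate. Origin: centre of its underside. Starts standing with its back 20 to 45 mm from the sill, roughly square to it; its foot against the sill, some 1.5 N near the top tips it, and it overbalances at a lean of 0.43 rad
- seal_block_mid (a point): centre of the mount, half-way up. Its foot slides easily (friction about 0.15): pushed high with no stop, it slides rather than tips. Lying flat on the board, its seal side is 46 mm above the board's face and its foot end overhangs the sill's front by some 8 to 25 mm
- easel: base of the fixed lay-down easel: a low aluminium sill bar 8 mm deep and 140 wide, a blue hinge block at each end (116 mm between them, 5 mm higher than the sill) and the hinged board, on levelling screws. Origin: on the shelf at the middle of the sill's front face; x level from the sill towards the board (the way the mount is slid and tipped), y along the sill, z up
- board (a joint): angle of the black-faced board: 0 = raised 60 degrees (1.047 rad) above level, grows going down, 1.047 = flat on its stop. Starts at 0 to 0.12. Stiff friction hinge (0.8 N m, plus 0.4 per rad/s): stays where it is left, even under the mount; 5 to 10 N of slow push near the mount's top moves both down. 110 mm wide, reaches 122 mm from its hinge
- sill_foot (a point): point on the shelf under the hinge axis (same place as the easel's origin). The hinge axis runs along the easel's y above it, level with the sill's top, and the board's rubber upper face passes through it. The screws set sill top and axis anywhere from 8 to 15 mm above the shelf, which is not measured: how low the flat board lies must be felt
- crate: grey polypropylene crate with lid and toggle, 126 x 166 x 82 mm, left alone; origin: centre of its underside
- bar_clamp: aluminium bar clamp lying along its x, 200 x 30 x 60 mm, left alone; origin: centre of its underside
- crucible: white ceramic crucible, 60 mm across the rim, 52 mm high, left alone; origin: centre of its underside
- cast_stand: clear acrylic cast stand, 70 x 90 x 73 mm, left alone; origin: centre of its underside

How it is judged:
By the outcome, as a careful person would: the job done as asked, in the order asked, and still so for the second after the job is handed in, with the robot touching nothing.
It also fails if it takes over 61 s, if anything falls off the work surface, if the arm or the gripper's body presses on something with over 40 N, if the wrist force passes 120 N, or if a joint passes its speed limit or range.

## Robot

A 6-joint arm with a two-finger parallel gripper is mounted at the origin on the work surface. World frame = base frame: x ahead of the robot, y to its left, z up, the work surface at z = 0. Lengths are in m, angles in rad, forces in N, time in s.
With the tool pointing down it reaches from about 0.325 to 0.85 m from the base axis. Payload 4.4 kg.
Tool frame: the origin (TCP) lies at the very end of the fingers, on their centre line; the grasp point (between the pads) lies 19 mm behind it (bot.grasp_offset is the distance from the TCP to the grasp point, in m); z points along the fingers, y is the line along which they close (so a half turn about z gives the same grasp; the last joint's range is limited). The gripper opens to 94 mm and grips with 3 to 60 N. Pads are 16 mm wide; open, the fingers measure 119 mm over their backs; the gripper's body (75 mm by 177 mm) begins 78 mm behind the grasp point.
Start: joints at [1.119, 0.207, 1.542, -0, 1.393, -0.15], TCP at [0.17, 0.549, 0.205] pointing down, gripper open.
Joint ranges: [-2.73, 2.73], [-0.86, 2.22], [0.23, 2.46], [-1.11, 4.25], [0.08, 2.63], [-2.82, 2.82]. Speed limits (rad/s): [2.79, 2.79, 3.14, 3.14, 3.14, 3.14].

## Interface

Orientations are given as a rotation vector (axis times angle).
In Python, from rig import bot, fingers, planner, viewer, spot_in, regions_of, telemetry gives the robot as it stands. Calls block until the motion is done:
- bot.movep(position, orientation): joint-space move of the TCP to a pose.
- bot.line_to(position, rot=None, rate=0.15, stop_force=None): straight line of the TCP; rot=None keeps the orientation; rate is the mean speed in m/s. With stop_force (N) it stops when the force on the tool has changed by that much, and returns True; else False.
- bot.movej(angles): joint-space move.
- fingers.release() and fingers.clamp(effort=None): open the fingers fully, or close them until they stop; effort is the grip in N (None keeps the last).
- bot.hold(seconds).
- planner.inverse_kinematics(position, orientation): joint angles nearest the present ones, or None.
- viewer.camera(name): name is "scene" or "side" or "wrist"; returns the picture (480x640x3 uint8, blue, green, red); there is no depth.
- viewer.camera_model(name): a dict with "fx", "fy", "cx", "cy" (pixels), "k1" (the pictures are not rectified: a ray, as slopes to the right and down, at radius r is drawn at 1 + k1 r^2 times it, then the intrinsics apply), "R" (3x3) and "t" (3): a world point X has camera coordinates R X + t; the wrist camera has in their place "T_tool_cam" (4x4, takes a point from camera to tool coordinates, whose origin is the TCP and whose axes are the flange's). Camera axes: x right, y down, z forward; pixel columns grow to the right and rows downward; lengths in m; the calibration is good to about 2 mm. A picture is of the moment at which its call begins: read the wrist's pose just before it. camera_model takes no time and is no camera call.
A pose or a line that the arm cannot do raises bot.IKError and nothing moves.
- bot.job_done(): hands the job in; it is judged then, once.
Trained networks look in the newest picture that a camera, given by its name, has taken for a name from the list of things; names that differ only in an ending like _2 or _b are one class to them, and where a whole thing is asked for, a point or a joint stands for the part that bears it (a point fixed in the world has none). Each returns a list of dicts, best first, with "conf" (0 to 1); they miss things now and then, are a little off and sometimes report something else, mostly with a low value. They report only what shows in the picture. A call takes as long as a camera call.
- spot_in(camera, thing): "location" ([x, y, z] in m, in the coordinates of the camera as it stood for that picture, good to about 4 mm: the middle of the surface that is visible of it).
- regions_of(camera, thing): "pixels" (480x640 bool, what is visible of it).
Readings, each from a call of its own:
- telemetry.current_time_s(): time.
- telemetry.current_joints(): joint angles.
- telemetry.current_joint_vel(): joint speeds.
- telemetry.current_tau(): joint torques, N m.
- telemetry.current_ee_pos(): TCP position.
- telemetry.current_orientation(): TCP orientation.
- telemetry.current_force(): force on the tool from outside, world axes, zero at the start.
- telemetry.current_torque(): the same for the moment, N m.
- telemetry.current_gripper_width(): finger opening in m.
- telemetry.current_grasp_force(): force on a finger pad.
Only numpy, scipy, OpenCV 4.12 (cv2) and the standard library are available. Lean on these libraries where they do the work, as an engineer would, in place of code of your own. Each camera call takes 0.05 s, during which the arm holds its last target. There are 200 camera calls.

## Working session

There is one attempt and no reset: what is moved stays moved. The work goes in short steps, each a Python script; the robot and the scene stay as the last script left them, time stands still between calls to the robot, and variables do not carry over. Pictures are saved under pics/ and viewed, at most 11 in all, crops included, and the job is handed in when it is done.

```bash
ls; mkdir -p pics
python3 - <<'E'
from rig import bot, fingers, planner, viewer, spot_in, regions_of, telemetry
import cv2, numpy as np
for c in ("scene","side"):
    im=viewer.camera(c); cv2.imwrite(f"pics/{c}0.png",im)
    m=viewer.camera_model(c); R=np.array(m["R"]);t=np.array(m["t"])
    print(c,m["fx"],m["k1"],(-R.T@t).round(3), R[2].round(2))
    for n in ("seal_block","easel","board","crate","bar_clamp","crucible","cast_stand"):
        for d in spot_in(c,n)[:2]:
            print(n,round(d["conf"],2),(R.T@(np.array(d["location"])-t)).round(3))
print(telemetry.current_time_s(),telemetry.current_orientation(),telemetry.current_force())
m=viewer.camera_model("wrist");print(m)
E
```

```text
pics
scene 503.5765135710295 -0.02595147541730266 [1.1   0.629 0.693] [-0.53 -0.59 -0.61]
seal_block 0.88 [0.543 0.059 0.073]
easel 0.92 [0.628 0.032 0.024]
board 0.76 [0.625 0.022 0.08 ]
board 0.65 [ 0.542 -0.196  0.017]
crate 0.56 [0.73  0.232 0.079]
crate 0.56 [0.514 0.223 0.041]
bar_clamp 0.88 [ 0.538 -0.193  0.02 ]
crucible 0.36 [ 0.542 -0.194  0.018]
cast_stand 0.97 [ 0.445 -0.1    0.032]
side 552.3447561698414 -0.008943150828626744 [ 0.359 -0.761  0.71 ] [ 0.19  0.76 -0.62]
seal_block 0.74 [0.521 0.015 0.073]
easel 0.73 [ 0.608 -0.022  0.043]
board 0.67 [ 0.611 -0.014  0.074]
crate 0.75 [0.701 0.152 0.081]
bar_clamp 0.63 [ 0.53  -0.201  0.014]
crucible 0.94 [0.515 0.211 0.031]
cast_stand 0.85 [ 0.433 -0.119  0.006]
0.8 [4.70645315e-01 3.10612774e+00 1.53152776e-04] [-0.28654262 -0.58510864 -0.46462077]
{'fx': 340.8215623877529, 'fy': 340.8215623877529, 'cx': 320.8471585087756, 'cy': 236.45229177086955, 'k1': -0.034010175476512826, 'T_tool_cam': array([[ 3.02702047e-04, -9.61751952e-01, -2.73921688e-01,
         8.04006359e-02],
       [ 9.99999930e-01,  2.30598359e-04,  2.95426056e-04,
        -7.29730860e-05],
       [-2.20960694e-04, -2.73921758e-01,  9.61751954e-01,
        -1.80149908e-01],
       [ 0.00000000e+00,  0.00000000e+00,  0.00000000e+00,
         1.00000000e+00]])}
```

View pics/scene0.png

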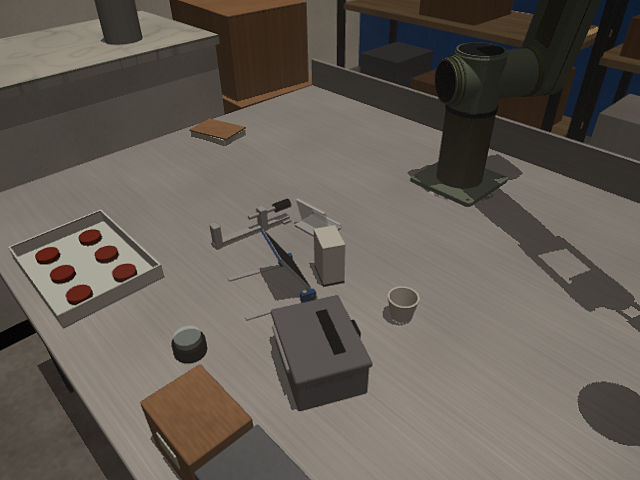

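View pics/side0.png

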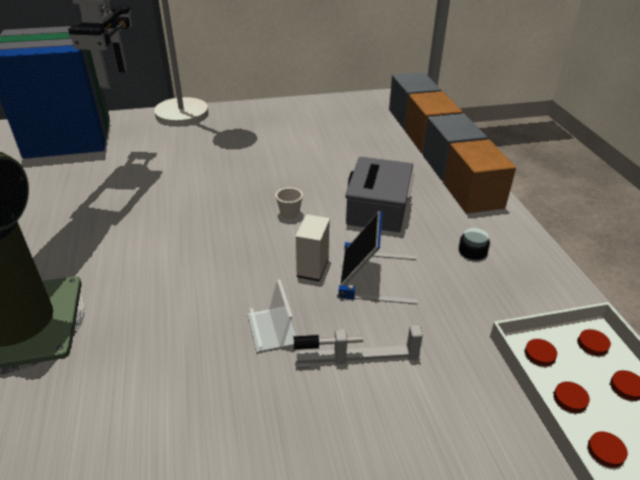

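Run:
```python
from rig import bot, fingers, planner, viewer, spot_in, regions_of, telemetry
import cv2, numpy as np
from scipy.spatial.transform import Rotation as R
rot=R.from_matrix(np.array([[-1,0,0],[0,1,0],[0,0,-1.]]).T).as_rotvec()
bot.movep([.50,.02,.26],rot)
p=np.array(telemetry.current_ee_pos());o=np.array(telemetry.current_orientation())
out={"p":p,"o":o}
for c in ("wrist","scene","side"):
    im=viewer.camera(c); cv2.imwrite(f"pics/{c}1.png",im); vis=im.copy()
    for n,col in (("seal_block",(0,0,255)),("board",(0,255,0)),("easel",(255,0,0))):
        r=regions_of(c,n)
        print(c,n,[(round(d["conf"],2),int(d["pixels"].sum()),np.argwhere(d["pixels"]).mean(0).round()) for d in r])
        if r: out[c+n]=r[0]["pixels"]; vis[r[0]["pixels"]]=vis[r[0]["pixels"]]//2+np.array(col,np.uint8)//2
    cv2.imwrite(f"pics/{c}1m.png",vis)
np.savez("obs.npz",**out)
print(telemetry.current_time_s(),p,o,rot)
a=cv2.imread("pics/scene1m.png")[150:390,180:440];b=cv2.imread("pics/side1m.png")[180:420,210:470]
cv2.imwrite("pics/mix.png",np.hstack([cv2.resize(a,(390,360)),cv2.resize(b,(390,360))]))
```

```text
wrist seal_block [(0.56, 3949, array([240., 337.]))]
wrist board [(0.87, 7870, array([310., 302.]))]
wrist easel [(0.94, 9571, array([305., 299.]))]
scene seal_block [(0.81, 1623, array([255., 329.]))]
scene board []
scene easel [(0.9, 1210, array([275., 283.])), (0.47, 744, array([218., 313.]))]
side seal_block [(0.75, 1946, array([248., 312.]))]
side board [(0.89, 1413, array([249., 361.]))]
side easel [(0.61, 2258, array([262., 365.]))]
3.6333 [0.49991041 0.02068811 0.25990319] [ 1.58342120e-03 -3.14138127e+00 -4.48574986e-04] [0.         3.14159265 0.        ]
```

View pics/wrist1.png

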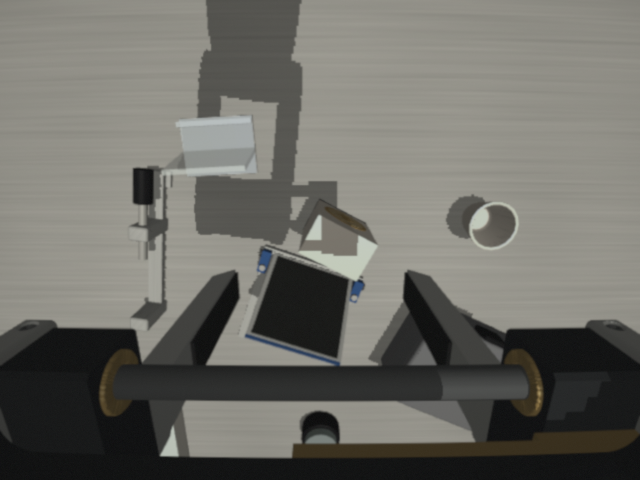

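View pics/mix.png

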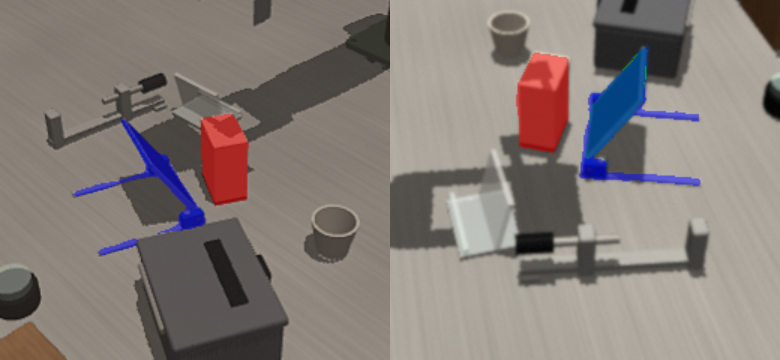

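```bash
cat > fit.py <<'E'
from rig import viewer
import cv2, numpy as np
from scipy.spatial.transform import Rotation as Rn
from scipy.optimize import minimize
o=np.load("obs.npz"); CM={c:viewer.camera_model(c) for c in("wrist","scene","side")}
def proj(c,X):
    m=CM[c]
    if c=="wrist":
        T=np.eye(4);T[:3,:3]=Rn.from_rotvec(o["o"]).as_matrix();T[:3,3]=o["p"]
        M=np.linalg.inv(T@m["T_tool_cam"]);R,t=M[:3,:3],M[:3,3]
    else: R,t=np.array(m["R"]),np.array(m["t"])
    q=X@R.T+t; s=q[:,:2]/q[:,2:]; s=s*(1+m["k1"]*(s**2).sum(1,keepdims=True))
    return s*[m["fx"],m["fy"]]+[m["cx"],m["cy"]]
def place(X,x,y,a): return X@Rn.from_euler("z",a).as_matrix().T+[x,y,0]
def ren(uv):
    im=np.zeros((480,640),np.uint8); h=cv2.convexHull((uv*16).round().astype(np.int32))
    cv2.fillConvexPoly(im,h,1,cv2.LINE_8,4); return im>0
box=np.array([[i,j,k] for i in(-.023,.023) for j in(-.035,.035) for k in(0,.1)])
def block(v): return place(box,*v)
def board(v):  # x,y,yaw,elev (z of hinge .0115)
    e=v[3]; u=np.array([np.cos(e),0,np.sin(e)]); 
    P=np.array([[0,s*.055,0]+d*u for s in(-1,1) for d in(0.004,.122)])
    return place(P+[0,0,.0115],*v[:3])
iou=lambda a,b:(a&b).sum()/max((a|b).sum(),1)
def fit(f,v,s): 
    N=len(v); S=np.vstack([v]+[np.array(v)+np.eye(N)[i]*s[i] for i in range(N)])
    return minimize(f,v,method="Nelder-Mead",options=dict(initial_simplex=S,maxiter=250,xatol=1e-4,fatol=1e-5))
fb=lambda v:-sum(iou(ren(proj(c,block(v))),o[c+"seal_block"]) for c in CM)
E
python3 - <<'E'
from fit import *
r=min((fit(fb,[.53,.035,a],[.01,.01,.15]) for a in(-.5,-.25)),key=lambda r:r.fun); b=r.x; print(b,r.fun,[round(iou(ren(proj(c,block(b))),o[c+"seal_block"]),3) for c in CM])
occ={c:ren(proj(c,block(b))) for c in CM}
fB=lambda v:-sum(iou(ren(proj(c,board(v)))&~occ[c],o[c+"board"]&~occ[c]) for c in("wrist","side"))
R=[fit(fB,[.585,.02,-.3,e],[.01,.01,.1,.1]) for e in (.95,1.03)]
for r in R: print(r.x,r.fun)
e=min(R,key=lambda r:r.fun).x
# hinge blocks by colour
im=cv2.imread("pics/wrist1.png"); hsv=cv2.cvtColor(im,cv2.COLOR_BGR2HSV)
m=cv2.inRange(hsv,(105,120,60),(130,255,255)); n,_,st,ce=cv2.connectedComponentsWithStats(m)
for i in range(1,n):
    if st[i,4]>40: print(st[i],ce[i])
for c in("wrist","side"):
    v=cv2.imread(f"pics/{c}1.png")
    for P,col in((block(b),(0,0,255)),(board(e),(0,255,0))):
        for p in proj(c,P): cv2.circle(v,(int(p[0]),int(p[1])),2,col,-1)
    cv2.imwrite(f"pics/{c}_f.png",v)
v=cv2.imread("pics/wrist_f.png")[180:380,210:410];w=cv2.imread("pics/side_f.png")[190:320,270:400]
cv2.imwrite("pics/fit.png",np.hstack([cv2.resize(v,(400,400)),cv2.resize(w,(400,400))]))
E
```

```text
[ 0.52990013  0.03822833 -0.48851567] -2.876444686640748 [np.float64(0.977), np.float64(0.95), np.float64(0.949)]
[ 0.58132836  0.0096499  -0.30566221  1.0002161 ] -1.899565787128978
[ 0.58079122  0.01024036 -0.31506118  0.99936058] -1.9086234760984002
[260 250  11  17 119] [265.00840336 257.2605042 ]
[352 281  11  14 105] [356.74285714 287.26666667]
[247 336  92  29 108] [293.09259259 349.72222222]
```

View pics/fit.png

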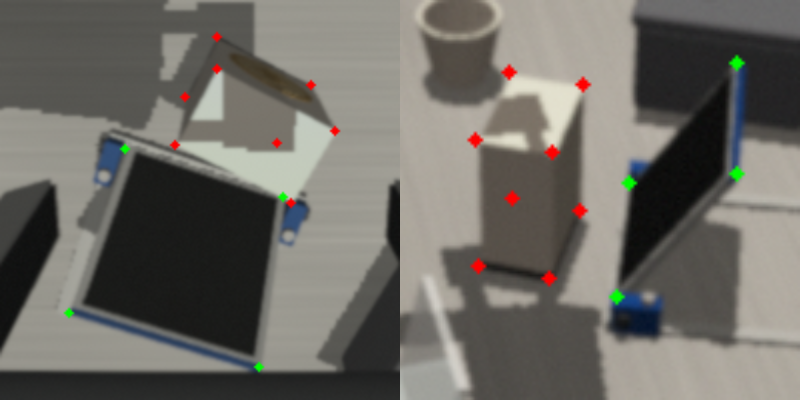

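```bash
cat > h.py <<'E'
from rig import bot, fingers, planner, viewer, spot_in, regions_of, telemetry
import cv2, numpy as np
from scipy.spatial.transform import Rotation as R
E0=np.array([.581,.010,0]); EY=-.31; ER=R.from_euler("z",EY)
def W(x,y,z): return E0+ER.apply([x,y,z])
def rot(yaw=EY,tilt=0):   # tilt>0: tool z leans towards +x of easel (body behind, at -x)
    B=np.array([[-1,0,0],[0,1,0],[0,0,-1.]])
    return (R.from_euler("z",yaw)*R.from_euler("y",-tilt)*R.from_matrix(B)).as_rotvec()
def eF(): return ER.inv().apply(telemetry.current_force())
def eP(): return ER.inv().apply(np.array(telemetry.current_ee_pos())-E0)
T=telemetry.current_time_s
E
python3 - <<'E'
from h import *
b=np.array([.5299,.0382]); my=-.4885
bot.movep([*b,.15],rot(my)); bot.line_to([*b,.026],rate=.15,stop_force=4)
print(T(),eP(),eF()); fingers.clamp(5); print(T(),telemetry.current_gripper_width(),telemetry.current_grasp_force(),eF())
bot.line_to(W(-.030,0,.026),rot(),rate=.04,stop_force=4)
print(T(),eP(),eF())
bot.hold(.2); print(eF())
s=bot.line_to(W(-.012,0,.026),rate=.02,stop_force=2.5)
print(s,T(),eP(),eF(),telemetry.current_gripper_width())
cv2.imwrite("pics/side2.png",viewer.camera("side")[150:330,230:450])
E
```

```text
5.1833 [-0.0559448   0.01150323  0.02734003] [ 0.70829595  0.79769258 -0.02850491]
5.6833 0.07018015559877003 4.99711386859417 [-0.67539408  0.45158268  2.17596655]
5.925 [-0.05637601  0.01114154  0.02636398] [-0.06516935  0.28744349  2.78298362]
[1.67841894 0.9565154  2.46287153]
True 6.5 [-0.0564204   0.01116801  0.02635648] [-0.15547037  1.24427144  2.23195775] 0.07002895997413897
```

View pics/side2.png

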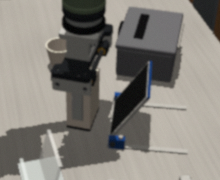

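```bash
cat >> h.py <<'E'
def mF(n=6):
    a=[]
    for _ in range(n): a.append(eF()); bot.hold(.01)
    return np.mean(a,0)
E
python3 - <<'E'
from h import *
t=T(); a=np.array([eF() for _ in range(10)]); print("dt",T()-t,a.std(0),a.mean(0))
t=T(); print(mF(),T()-t)
s=bot.line_to(W(-.030,0,.0264),rot(),rate=.04,stop_force=8)
print(s,T(),eP(),mF(),telemetry.current_gripper_width())
E
```

```text
dt 0.0 [1.11022302e-16 0.00000000e+00 4.44089210e-16] [-0.58099914  0.60956458  2.63342366]
[-0.78486813  0.4850365   3.1238894 ] 0.04999999999999982
False 7.45 [-3.05710130e-02  5.79152992e-05  2.63458654e-02] [-2.41516943  0.17301696  4.85847086] 0.06979994283093154
```

Run:
```python
from h import *
bot.hold(.15); f0=mF(); print(f0)
for x in np.arange(-.0285,-.0145,.0015):
    bot.line_to(W(x,0,.0264),rot(),rate=.015); f=mF(8); print(round(x,4),eP().round(4),(f-f0).round(2),round(T(),2))
    if f[0]-f0[0]<-2.2: break
```

```text
[-2.69565665  0.48136742  4.94651891]
-0.0285 [-0.0291 -0.      0.0262] [-0.82 -0.38 -0.23] 8.02
-0.027 [-0.0272 -0.0001  0.0261] [ 0.27 -0.02 -1.95] 8.33
-0.0255 [-0.0258 -0.0001  0.0262] [-0.47 -0.32 -2.66] 8.65
-0.024 [-0.0246 -0.0001  0.0262] [-2.09 -0.41 -1.65] 8.97
-0.0225 [-0.0229 -0.      0.0262] [-2.3   0.17 -2.32] 9.28
```

```bash
cat >> h.py <<'E'
def tcp(th,h=.0115,up=.063):
    a=np.array([np.sin(th),np.cos(th)]);n=np.array([np.cos(th),-np.sin(th)])
    p=np.array([-h*np.tan(th),0])+up*a-.023*n
    return W(p[0],0,p[1]),rot(EY,-th)
E
python3 - <<'E'
from h import *
print([planner.inverse_kinematics(*tcp(t)) is not None for t in(0,.3,.62)])
f1=mF(); fingers.release(); bot.hold(.1); print(f1,mF(),telemetry.current_gripper_width())
bot.line_to(tcp(0)[0],rate=.08); fingers.clamp(5); bot.hold(.1)
print(T(),eP(),f0:=mF(),telemetry.current_gripper_width())
for th in (.1,.2,.3,.4,.45,.48,.50):
    bot.line_to(*tcp(th),rate=.04); f=mF()-f0
    print(th,eP().round(4),f.round(2),round(T(),2))
    if np.linalg.norm(f)>7: break
im=viewer.camera("side")[150:330,230:450]
cv2.imwrite("pics/side3.png",cv2.resize(im,None,fx=2.5,fy=2.5))
E
```

```text
[True, True, True]
[-4.86794387  0.58241752  2.89324772] [ 0.0189836  -0.09079024 -0.01745536] 0.09399268231221648
11.2667 [-2.33677782e-02 -4.56832738e-05  6.25002847e-02] [ 0.2775718   0.22348814 -2.32942501] 0.07028474531684653
0.1 [-0.0177  0.      0.0648] [-0.98  0.29  1.61] 11.66
0.2 [-0.0126  0.      0.0662] [-0.89  0.34  0.9 ] 12.0
0.3 [-0.0071  0.0001  0.0669] [-0.75  0.69  1.43] 12.33
0.4 [-0.0016  0.0001  0.0669] [-0.57  0.89  0.96] 12.67
0.45 [0.0009 0.0001 0.0668] [-0.31  0.87  1.44] 12.97
0.48 [0.0026 0.0001 0.0667] [-0.84  0.79  2.67] 13.27
0.5 [ 0.0038 -0.      0.0665] [-0.87  0.93  2.86] 13.57
```

View pics/side3.png

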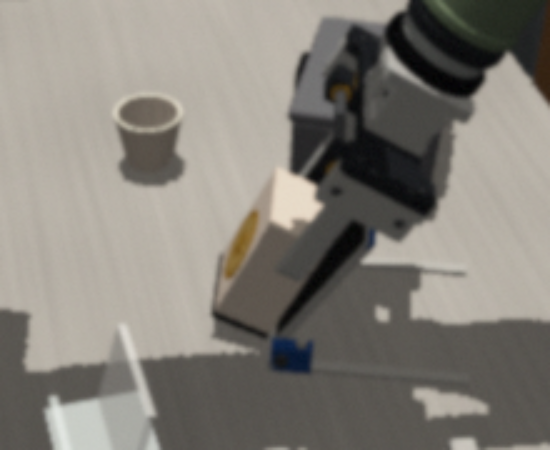

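Run:
```python
from h import *
f0=mF()
for th in np.arange(.52,.66,.015):
    bot.line_to(*tcp(th),rate=.02); f=mF()-f0
    print(round(th,3),eP().round(4),f.round(2),telemetry.current_torque().round(2) ,round(T(),2))
    if np.linalg.norm(f)>4: break
```

```text
0.52 [ 0.0049 -0.      0.0661] [ 0.42 -0.29  0.13] [ 0.16 -0.22 -0.16] 13.97
0.535 [ 0.0056 -0.      0.066 ] [ 0.67 -0.17  0.73] [ 0.11 -0.12 -0.19] 14.27
0.55 [ 0.0064 -0.0001  0.0657] [ 0.4  -0.35  0.95] [ 0.16 -0.08 -0.11] 14.57
0.565 [ 0.0071 -0.0001  0.0655] [ 0.53 -1.15  0.86] [ 0.06 -0.17 -0.06] 14.87
0.58 [ 0.0078 -0.0001  0.0653] [ 0.67 -0.74  1.08] [ 0.05 -0.11 -0.06] 15.17
0.595 [ 0.0085 -0.0001  0.065 ] [ 0.3  -0.76  0.29] [ 0.07 -0.09 -0.06] 15.47
0.61 [ 0.0091 -0.      0.0647] [ 0.28 -1.11  0.23] [ 0.05 -0.06 -0.03] 15.77
0.625 [0.0093 0.     0.0646] [-1.76 -0.7   1.29] [ 0.2   0.3  -0.08] 16.07
0.64 [0.0097 0.0001 0.0645] [-4.19 -1.1   2.75] [ 0.17  0.74 -0.13] 16.37
```

```bash
cat >> h.py <<'E'
def push(phi,d=0,r=.070,h=.0115,k=1.0,tilt=None):  # d: clearance off the front face
    c,s=np.cos(phi),np.sin(phi); q=np.array([r*c-(.046+d)*s, h+r*s+(.046+d)*c])
    return W(q[0],0,q[1]),rot(EY,phi*k if tilt is None else tilt)
E
python3 - <<'E'
from h import *
fingers.release(); bot.hold(.1); print(mF(),T())
a=ER.apply([np.sin(.63),0,np.cos(.63)]); p=np.array(telemetry.current_ee_pos())
bot.line_to(p+.075*a,rate=.15)
im=viewer.camera("side")[150:330,230:450]; cv2.imwrite("pics/side4.png",cv2.resize(im,None,fx=2.5,fy=2.5))
for k in(1,.8,.6): print(k,[planner.inverse_kinematics(*push(f,d,k=k)) is not None for f,d in((.94,.06),(.94,.01),(.6,0),(.3,0),(0,0))])
fingers.clamp(5); print(T(),eP(),telemetry.current_joints())
E
```

```text
[-4.98762031  5.53899421  3.09107485] 17.0917
1 [False, True, True, True, True]
0.8 [True, True, True, True, True]
0.6 [True, True, True, True, True]
19.2083 [0.05425418 0.00209553 0.12532581] [-0.18455007  0.87343185  0.86345216  0.08383692  2.03956967 -1.43202272]
```

View pics/side4.png

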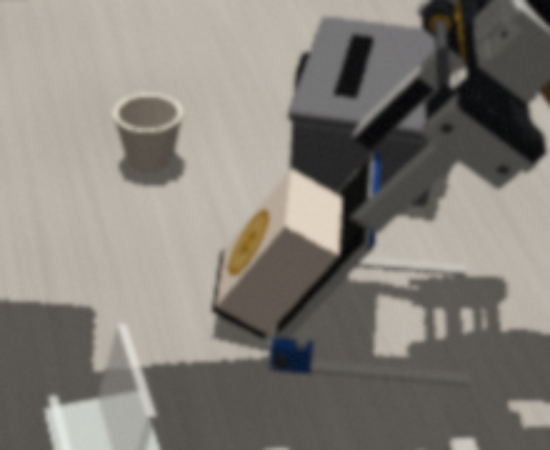

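Run:
```python
from h import *
print(mF(3))
bot.line_to(W(.05,0,.20),rate=.2); bot.movep(W(-.03,0,.22),rot(EY,.1)); bot.movep(*push(.94,.06,k=.8)); print(T(),eP(),mF(),planner.inverse_kinematics(*push(.94,.0,k=.8)) is not None)
bot.line_to(*push(.94,.008,k=.8),rate=.1); bot.hold(.15); f0=mF(); print(T(),eP(),f0)
for d in np.arange(.006,-.006,-.001):
    bot.line_to(*push(.94,d,k=.8),rate=.015); f=mF()-f0; print(round(d,4),eP().round(4),f.round(2),round(T(),2))
    if -f[0]*np.sin(.94)+f[2]*np.cos(.94)>1.8: break
im=viewer.camera("side")[150:330,230:450]; cv2.imwrite("pics/side5.png",cv2.resize(im,None,fx=2.5,fy=2.5))
```

```text
[ 0.00248109 -0.24554806  0.22815779]
21.4917 [-4.20495424e-02  1.26719641e-04  1.31404242e-01] [ 0.55483926 -0.0980401   0.52731673] True
22.4083 [-0.00216874 -0.00019199  0.09975798] [ 0.41514889  0.0634496  -0.07619556]
0.006 [-0.0009  0.      0.0987] [-3.23 -0.09  2.78] 22.74
```

View pics/side5.png

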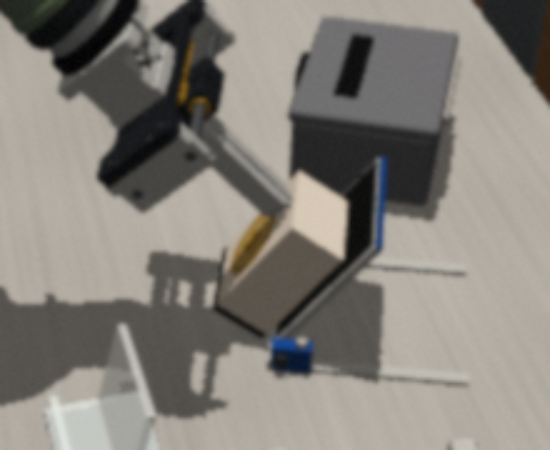

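Run:
```python
from h import *
f0=np.array([.4,0,0]); d=.006
for ph in np.arange(.90,.139,-.04):
    bot.line_to(*push(ph,d,k=.8),rate=.025); f=mF(4)-f0; N=-f[0]*np.sin(ph)+f[2]*np.cos(ph)
    print(round(ph,3),eP().round(4),f.round(1),round(N,1),round(T(),2))
    if N>17: break
im=viewer.camera("side")[150:330,230:450]; cv2.imwrite("pics/side6.png",cv2.resize(im,None,fx=2.5,fy=2.5))
```

```text
0.9 [0.0027 0.     0.0987] [-4.4 -0.3  3.9] 5.8 23.12
0.86 [ 0.0065 -0.      0.0989] [-4.3 -0.4  4.5] 6.2 23.45
0.82 [ 0.0099 -0.      0.0985] [-4.6 -0.3  5.1] 6.8 23.77
0.78 [ 0.0135 -0.      0.0981] [-4.4 -0.6  5.3] 6.9 24.1
0.74 [ 0.0171 -0.      0.0977] [-4.3 -0.9  5.2] 6.7 24.43
0.7 [ 0.0207 -0.0001  0.0971] [-3.9 -1.2  6.3] 7.3 24.75
0.66 [ 0.0242 -0.0001  0.0962] [-3.9 -1.3  6.2] 7.3 25.07
0.62 [ 0.0278 -0.0001  0.0955] [-3.1 -1.6  6.4] 7.0 25.4
0.58 [ 0.0312 -0.0001  0.0944] [-2.9 -1.4  7.1] 7.6 25.73
0.54 [ 0.0345 -0.0001  0.0932] [-3.  -1.   6.4] 7.0 26.05
0.5 [ 0.0378 -0.0002  0.0918] [-2.4 -1.2  6.5] 6.9 26.38
0.46 [ 0.041  -0.0002  0.0902] [-2.3 -1.4  5.6] 6.1 26.7
0.42 [ 0.0441 -0.0003  0.0886] [-1.7 -1.2  6.2] 6.4 27.02
0.38 [ 0.0472 -0.0003  0.0868] [-1.4 -1.4  6. ] 6.1 27.35
0.34 [ 0.0502 -0.0003  0.085 ] [-1.7 -1.4  6.1] 6.3 27.68
0.3 [ 0.0531 -0.0004  0.0829] [-1.4 -1.7  5.8] 6.0 28.0
0.26 [ 0.0559 -0.0005  0.0807] [-1.1 -1.4  5.7] 5.7 28.32
0.22 [ 0.0586 -0.0005  0.0785] [-0.6 -1.1  5.4] 5.4 28.65
0.18 [ 0.0612 -0.0006  0.076 ] [-0.6 -1.1  5.3] 5.4 28.98
0.14 [ 0.0637 -0.0007  0.0735] [-0.6 -1.6  5.5] 5.5 29.3
```

View pics/side6.png

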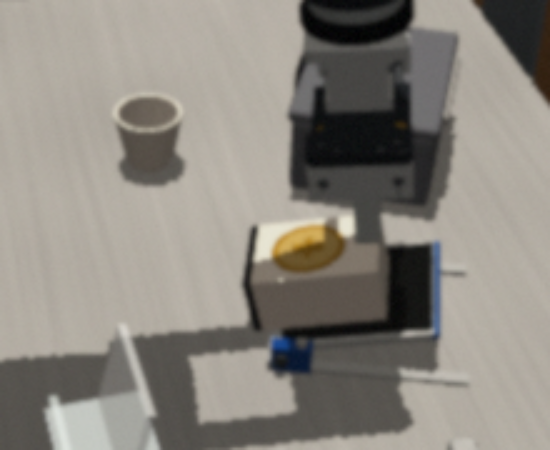

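Run:
```python
from h import *
ph=.14; N=0
while ph>-.12:
    ph-=.012; bot.line_to(*push(ph,.006,tilt=max(ph,0)*.8),rate=.01); N=mF(4)[2]
    print(round(ph,3),eP().round(4),round(N,1),round(T(),2))
    if N>10: break
```

```text
0.128 [ 0.0643 -0.0007  0.0729] 5.5 29.64
0.116 [ 0.065  -0.0007  0.0721] 5.3 29.93
0.104 [ 0.0656 -0.0007  0.0713] 5.8 30.23
0.092 [ 0.0663 -0.0007  0.0705] 5.3 30.52
0.08 [ 0.067  -0.0007  0.0697] 5.6 30.81
0.068 [ 0.0677 -0.0008  0.0689] 5.1 31.1
0.056 [ 0.0684 -0.0008  0.0681] 5.5 31.39
0.044 [ 0.0691 -0.0008  0.0673] 5.0 31.68
0.032 [ 0.0697 -0.0008  0.0664] 5.2 31.98
0.02 [ 0.0703 -0.0008  0.0656] 5.1 32.27
0.008 [ 0.0709 -0.0009  0.0647] 5.0 32.56
-0.004 [ 0.0715 -0.0009  0.0639] 5.3 32.85
-0.016 [ 0.0721 -0.0009  0.063 ] 4.6 33.14
-0.028 [ 0.0727 -0.0009  0.0621] 5.3 33.43
-0.04 [ 0.0732 -0.0009  0.0612] 4.7 33.73
-0.052 [ 0.0738 -0.0009  0.0603] 5.2 34.02
-0.064 [ 0.0743 -0.001   0.0594] 5.0 34.31
-0.076 [ 0.0749 -0.001   0.0585] 5.1 34.6
-0.088 [ 0.0754 -0.001   0.0576] 4.8 34.89
-0.1 [ 0.0759 -0.001   0.0568] 5.0 35.18
-0.112 [ 0.0762 -0.001   0.0564] 8.2 35.48
-0.124 [ 0.0762 -0.001   0.0563] 12.5 35.77
```

Run:
```python
from h import *
p,_=push(-.124,.006,tilt=0); z=p[2]; x=mF(3); print(x)
for i in range(6):
    e=15-mF(4)[2]
    if abs(e)<.6: break
    z-=np.clip(e*.00017,-.0006,.0006); bot.line_to([p[0],p[1],z],rate=.01)
t=T(); L=[]
while T()-t<.75: L.append(eF()); bot.hold(.03)
L=np.array(L); print(L.mean(0),L[:,2].min(),L[:,2].max(),T(),eP())
bot.line_to([p[0],p[1],z+.006],rate=.01); print(mF()); bot.line_to([p[0],p[1],z+.12],rate=.12)
for c,b in(("side",(150,330,230,450)),("scene",(180,360,200,420))):
    viewer.camera(c); im=viewer.camera(c)[b[0]:b[1],b[2]:b[3]]; cv2.imwrite(f"pics/{c}7.png",cv2.resize(im,(385,315)))
cv2.imwrite("pics/f7.png",np.hstack([cv2.imread(f"pics/{c}7.png") for c in("side","scene")])); print(T(),mF())
```

```text
[-3.61829903 -3.43281818 12.17647204]
[-4.94756904 -4.01726283 15.35686792] 14.715802827261564 16.44515471986086 37.4417 [ 0.07630304 -0.00101594  0.05628686]
[ 0.29902974 -0.36031442  0.23191917]
39.5417 [ 0.42058629 -0.06908564  0.08128289]
```

View pics/f7.png

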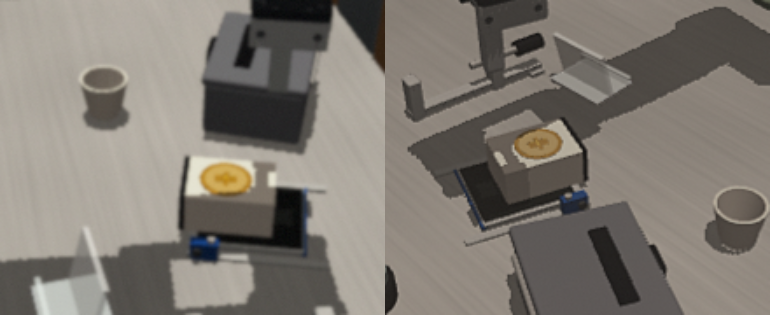

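The picture shows the mount lying on the flat board, seal up, with the seal at about (225,178) in the left half and (537,143) in the right half. The crate, clamp, stand and crucible look undisturbed and the gripper is clear.

```bash
python3 -c "
from rig import bot
print(bot.job_done())"
```

```text
the job is handed in; nothing more can be done
None
```

The mount lies on its back, seal up, on the fully flat board, bedded at about 15 N for 0.75 s, and the job was handed in at about 40 s with the gripper clear; I slid it to the sill and tipped it onto the board in a light 5 N side grip instead of pushing, so it could not drop past its balance point, then pushed mount and board down together.

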